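Draw the tall soldering board from a leaning stack

ROBOT

A 7-joint arm with a two-finger parallel gripper is mounted at the origin on a cart in front of the work surface, level with it; the furniture and walls round the work are solid. World frame = base frame: x ahead of the robot, y to its left, z up, the work surface at z = 0. Lengths are in m, angles in rad, forces in N, time in s.
With the tool pointing down it reaches from about 0.4 to 0.85 m from the base axis. Payload 4.5 kg.
Tool frame: the origin (TCP) lies between the finger pads; the fingertips stand 19 mm ahead of it and the grasp point (between the pads) is the TCP (r.nose_length is the distance from the TCP to the fingertips, in m); z points along the fingers, x is the direction in which the jaws open and shut, and the axes are right-handed (so a half turn about z gives the same grasp; the last joint's range is limited). The gripper opens to 88 mm and grips with 3 to 60 N. Pads are 18 mm wide; open, the fingers measure 123 mm over their backs; the gripper's body (75 mm by 187 mm) begins 45 mm behind the grasp point.
Start: joints at [1.156, 0.689, -0.195, 1.565, 0.157, 0.902, -0.215], TCP at [0.271, -0.563, 0.258] pointing down, gripper open.
Joint ranges: [-3.01, 3.01], [-0.46, 2.08], [-1.47, 1.51], [0.13, 2.56], [-1, 4.14], [0.04, 2.09], [-2.66, 2.66]. Speed limits (rad/s): [2.57, 2.57, 3.14, 3.14, 3.14, 3.14, 3.14].

INTERFACE

Orientations are given as a unit quaternion [x, y, z, w].
In Python, from plant import get_state, vision, r gives the robot as it stands.
- The arm moves only by the tool play_rows, never from a script. Its argument "deltas" is a list that holds one entry, the list of rows, each a list of 7 numbers: the gripper command: -1 is fully open, 1 is shut, values between are in proportion, then the shift along the tool's x, y, z normalised to -1 to 1, where 1 is 300 mm, then the turn, a rotation vector about the tool's x, y, z normalised to -1 to 1, where 1 is pi rad. A call has 1 to 5 rows; each row is the pose to reach, as a shift and turn from the pose measured when the call began, along the tool's axes at that moment, turning the shorter way round; what a row does not reach only later rows make up. A row lasts 1/8 s, in which the tool goes at most 62.5 mm and 10.7 degrees, less where a joint would pass 70% of its speed; a pose out of reach is approached as far as the arm can. A call with a number of a shift or a turn outside -1 to 1 is refused whole. A call with a gripper value outside its range is refused whole. The fingers move at their own pace and stop on an object; "force" is the grip in N (left out, the last holds). Time passes only in rows, so rows that repeat a pose let the fingers close. It gives the time, the measured TCP pose, the force and the opening at its end, in the units of the state.
- get_state(): the state, without advancing time (a new reading comes with each control period).
- vision.snapshot(name): name is "scene" or "side" or "wrist"; returns the picture (384x512x3 uint8, red, green, blue); there is no depth.
- vision.camera_model(name): a dict with "vfov" (degrees; the focal length in pixels is half the picture's height over the tangent of half this angle, whatever the lens; pixels are square), "cx", "cy" (the principal point, pixels), "world_to_cam" (4x4, takes a point from world to camera coordinates). Camera axes: x right, y up, looking along -z (the intrinsics and any distortion apply to the point x, -y, -z); pixel columns grow to the right and rows downward; lengths in m; the calibration is good to about 2 mm. A picture is of the moment at which its call begins: read the wrist's pose just before it. camera_model takes no time and is no camera call; for the wrist camera it gives the pose at the moment of the call.
- r.finish_job(): hands the job in, once; it reports no verdict.
The state is a dict: "clock": time; "q": joint angles; "qd": joint speeds; "joint_torque": joint torques, N m; "tool_pos": TCP position; "eef_rot": TCP orientation; "contact_force": force on the tool from outside, world axes, zero at the start; "moment": the same for the moment, N m; "opening": opening from 0.0 (shut) to 1.0 (fully open).
Only numpy, scipy, OpenCV 4.12 (cv2) and the standard library are available. Lean on these libraries where they do the work, as an engineer would, in place of code of your own. Each camera call takes 0.05 s, during which the arm holds its last target.

TASK

Three ceramic soldering boards lean against one of the two steel rests: a tall one between two shorter ones. Draw the tall board out of the stack without toppling the two short ones, which stay leaning where they are, and stand it upright on its short end against the front of the empty rest, centred and leaning back on it, as a heat screen. Set it down, do not drop it, and let go.

Things in the scene. Friction and masses are not known exactly. Their poses are not given: they have to be found in the camera images.
- tall_board: Beige ceramic board, mm: 126 wide, 176 tall, 15 thick, 0.3-0.4 kg, middle of the leaning stack, standing on a short end; its top is about 50 mm above the short boards'. Origin: centre of its rear large face, 88 mm below the top edge. y points up along the board (leaning back about 10 degrees, top toward the rest), x along its width, z out of its front face (mid-thickness at z = 7.5 mm).
- short_front: Beige board, mm: 151 wide, 121 tall, 13 thick, 0.27 kg, loose, leaning flat on the tall board's front, nearest the robot. Origin: centre of its rear face; x points up along the board, z out of its front face. With the tall board gone it tips back 15 mm onto the rear one by itself.
- short_back: Beige board like the front one (mm: 151 wide, 121 tall, 13 thick), behind the tall board, leaning on the top edge of the stack's steel rest. Origin: centre of its rear face; x points up along the board, z out of its front face.
- empty_rest: Empty steel rest, fixed; the stack leans on its twin. Upright plate, mm: 130 wide, 95 high, 6 thick, base and braces behind it. Origin: on the bench under the middle of the plate's front face; x points backward through the plate, y along it, z up. A board standing with its foot's rear edge on the bench 17 mm before the plate leans back 10 degrees like the stack.

How it is judged:
At the end, for the whole second after the job is handed in: Tall board stands on its short end, leaning back 3-31 degrees on the front of the empty rest, within 25 mm of its middle sideways and 11 degrees of parallel to it, released, at rest. Short boards at rest, under 40 degrees from upright, within 50 mm of their start (x of tall_board in the frame of empty_rest between -0.045 and 0.012 m and y of tall_board in the frame of empty_rest between -0.025 and 0.025 m and height (world z) of tall_board between 0.065 and 0.1 m and angle between tall_board's own y axis and vertical between 0.05 and 0.55 rad and angle between the x axis of tall_board and the y axis of empty_rest, either way round below 0.2 rad and linear speed of each of tall_board, short_front, short_back below 0.02 m/s and distance of each of short_front, short_back from where it was at the start of the episode below 0.05 m and angle between each of short_front, short_back's own x axis and vertical below 0.7 rad); the robot touches nothing.
It fails at once if a short board is toppled (angle between any of short_front, short_back's own x axis and vertical above 0.8 rad).
It fails at once if the tall board is dropped (moves faster than 0.5 m/s while the fingers do not hold it) (contact force between the fingers and tall_board below 0.05 N and linear speed of tall_board above 0.5 m/s).
It also fails if it takes over 40 s, if anything falls off the work surface, if the arm or the gripper's body presses on something with over 40 N, if the wrist force passes 120 N, or if a joint passes its speed limit or range.

## Working session

There is one attempt and no reset: what is moved stays moved. The work goes in short steps, Python scripts to look and compute and a tool call to move; the robot and the scene stay as the last step left them, time stands still between calls to the robot, and variables do not carry over. Pictures are saved under pics/ and viewed, and the job is handed in when it is done.

Besides the shell and the picture viewer there is one more tool, called after "Call:" as name(argument=value, ...), one argument or row to a line, values as JSON. play_rows: Moves the arm, as the interface text tells. Scaled input: -1 to 1 covers 300 mm each way for a shift and pi rad each way for a turn. Its arguments: {"type":"object","properties":{"deltas":{"type":"array"},"force":{"type":"number"}},"required":["deltas"]}

```bash
ls; mkdir -p pics; python3 - <<'E'
from plant import get_state, vision, r
import cv2,json
s=get_state();print({k:s[k] for k in('clock','tool_pos','eef_rot','opening')})
for n in('scene','side','wrist'):
    m=vision.camera_model(n);print(n,m)
    im=vision.snapshot(n);cv2.imwrite(f'pics/{n}0.png',im[:,:,::-1])
E
```

```text
pics
{'clock': 0.0, 'tool_pos': array([ 0.27087947, -0.56260414,  0.25692889]), 'eef_rot': array([ 8.46742197e-01, -5.32002698e-01, -7.79022605e-04, -4.18649889e-04]), 'opening': 0.9992273728998586}
scene {'vfov': 54.19388957144327, 'cx': 252.79524155246287, 'cy': 185.57975126081718, 'world_to_cam': array([[-0.66993868, -0.74201189,  0.02450533,  0.24232284],
       [ 0.38325056, -0.31737813,  0.86740425, -0.31314212],
       [-0.63584681,  0.59049934,  0.49700036, -0.5179589 ],
       [ 0.        ,  0.        ,  0.        ,  1.        ]])}
side {'vfov': 43.58380422876911, 'cx': 258.12493471012164, 'cy': 193.18402212498796, 'world_to_cam': array([[ 0.99926618,  0.03726337, -0.00886267, -0.51676573],
       [-0.01605044,  0.6174592 ,  0.78643914,  0.01829315],
       [ 0.03477771, -0.78571978,  0.61760419, -1.00601257],
       [ 0.        ,  0.        ,  0.        ,  1.        ]])}
wrist {'vfov': 60.06282586420171, 'cx': 254.84042511222037, 'cy': 192.61115803335838, 'world_to_cam': array([[ 4.34890459e-01, -9.00482828e-01, -9.82588543e-04,
        -6.23975846e-01],
       [ 8.64403447e-01,  4.17771115e-01, -2.79774868e-01,
         3.89718211e-02],
       [ 2.52342961e-01,  1.20822068e-01,  9.60065132e-01,
        -3.88328328e-01],
       [ 0.00000000e+00,  0.00000000e+00,  0.00000000e+00,
         1.00000000e+00]])}
```

View pics/scene0.png

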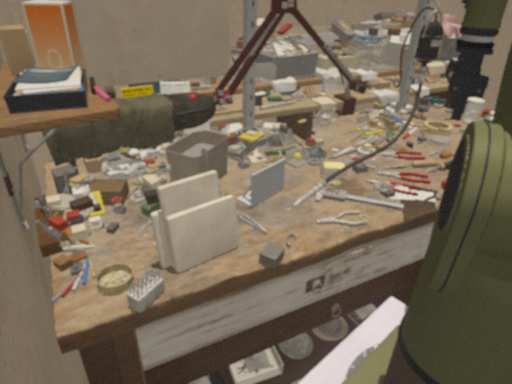

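View pics/side0.png

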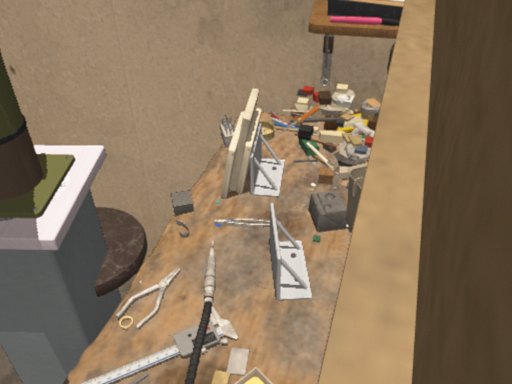

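View pics/wrist0.png

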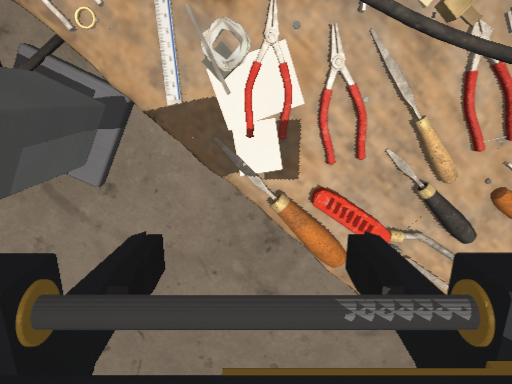

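```bash
python3 - <<'E'
import cv2
a=cv2.imread('pics/scene0.png');b=cv2.imread('pics/side0.png')
cv2.imwrite('pics/scene0z.png',cv2.resize(a[150:290,140:300],None,fx=4.5,fy=4.25,interpolation=cv2.INTER_CUBIC)) if 0 else cv2.imwrite('pics/scene0z.png',cv2.resize(a[150:290,130:310],None,fx=4,fy=4,interpolation=cv2.INTER_CUBIC))
cv2.imwrite('pics/side0z.png',cv2.resize(b[80:220,200:330],None,fx=4,fy=4,interpolation=cv2.INTER_CUBIC))
cv2.imwrite('pics/side0y.png',cv2.resize(b[180:320,200:330],None,fx=4,fy=4,interpolation=cv2.INTER_CUBIC))
E
```

```text
(no output)
```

View pics/scene0z.png

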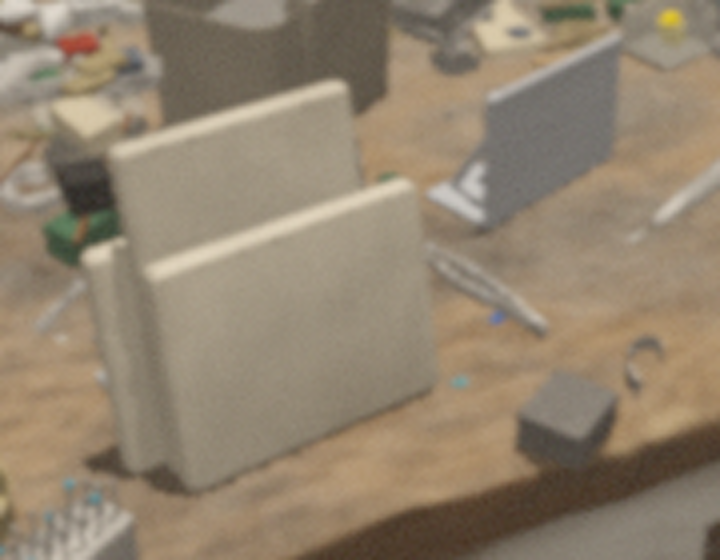

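View pics/side0z.png

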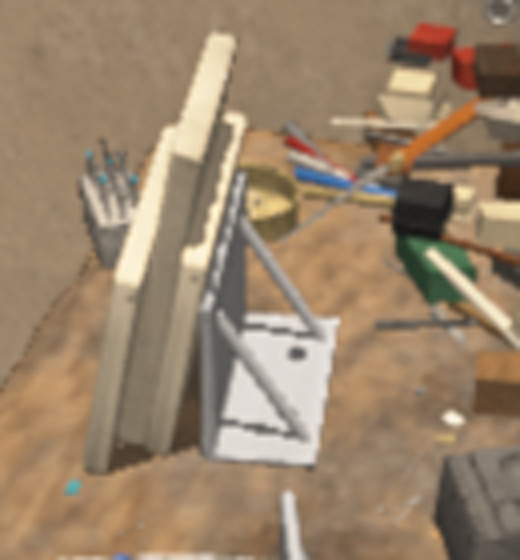

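View pics/side0y.png

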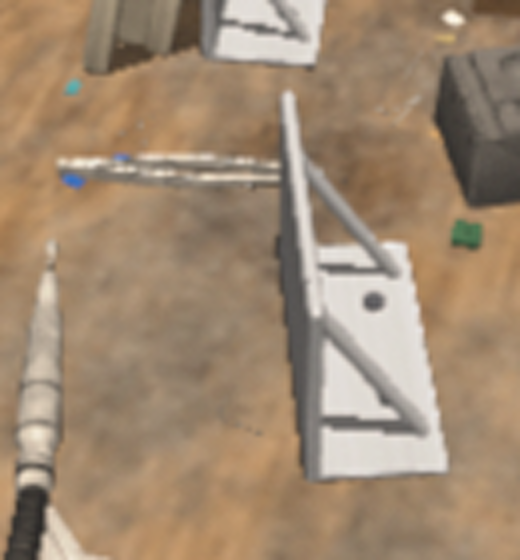

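```bash
cat > h.py <<'E'
import numpy as np
from plant import get_state, vision, r
def ray(n,u,v,m=None):
    m=m or vision.camera_model(n);f=192/np.tan(np.radians(m['vfov']/2))
    W=m['world_to_cam'];R=W[:3,:3];c=-R.T@W[:3,3]
    d=R.T@np.array([(u-m['cx'])/f,-(v-m['cy'])/f,-1]);return c,d/np.linalg.norm(d)
def onz(n,u,v,z,m=None):
    c,d=ray(n,u,v,m);return c+d*(z-c[2])/d[2]
def tri(*o):
    A=0;b=0;rs=[ray(*x) for x in o]
    for c,d in rs:
        P=np.eye(3)-np.outer(d,d);A=A+P;b=b+P@c
    p=np.linalg.solve(A,b);return p,[np.linalg.norm((np.eye(3)-np.outer(d,d))@(p-c)) for c,d in rs]
E
python3 - <<'E'
from h import *
np.set_printoptions(precision=4,suppress=True)
S=lambda x,y:('scene',130+x/4-.4,150+y/4-.4)
D=lambda x,y:('side',200+x/4-.4,80+y/4-.4)
Y=lambda x,y:('side',200+x/4-.4,180+y/4-.4)
print('cam',ray(*S(0,0))[0],ray(*D(0,0))[0])
print('rest scene TL TR',onz(*S(487,98),.095),onz(*S(618,37),.095),'BL BR',onz(*S(487,224),0),onz(*S(615,162),0))
print('rest side far, near top front',onz(*Y(282,95),.095),onz(*Y(308,312),.095),'botnear',onz(*Y(310,480),0))
print('tall top front L,R',onz(*S(112,158),.175),onz(*S(350,95),.175), 'rear R',onz(*S(340,80),.173))
print('tall side top front far? ',onz(*D(212,35),.175),onz(*D(236,38),.173), 'near lower', )
print('sf top front L R',onz(*S(150,275),.122),onz(*S(414,190),.122),'bot L R',onz(*S(195,492),0),onz(*S(434,390),0))
print('sf side top near front, far',onz(*D(116,285),.122),onz(*D(165,130),.122), 'bot near',onz(*D(88,470),0))
print('sb top near front',onz(*D(184,262),.12), 'far',onz(*D(226,115),.12),'stack rest near bot',onz(*D(210,460),0),'top near',onz(*D(206,310),.095))
E
```

```text
cam [-0.047   0.3863  0.5231] [ 0.5517 -0.7825  0.6024]
rest scene TL TR [ 0.5445 -0.1572  0.095 ] [ 0.5532 -0.2808  0.095 ] BL BR [ 0.5479 -0.1631  0.    ] [ 0.5498 -0.2834  0.    ]
rest side far, near top front [ 0.5441 -0.1639  0.095 ] [ 0.5557 -0.2885  0.095 ] botnear [ 0.5579 -0.288   0.    ]
tall top front L,R [0.4991 0.1145 0.175 ] [ 0.4792 -0.0056  0.175 ] rear R [ 0.4982 -0.0137  0.173 ]
tall side top front far?  [0.504  0.0995 0.175 ] [0.5159 0.1005 0.173 ] near lower
sf top front L R [0.4769 0.1135 0.122 ] [ 0.4568 -0.0277  0.122 ] bot L R [0.4589 0.1112 0.    ] [ 0.4427 -0.03    0.    ]
sf side top near front, far [ 0.466  -0.0477  0.122 ] [0.4789 0.0985 0.122 ] bot near [ 0.4447 -0.0308  0.    ]
sb top near front [ 0.4957 -0.0244  0.12  ] far [0.5095 0.1191 0.12  ] stack rest near bot [ 0.5057 -0.0211  0.    ] top near [ 0.5057 -0.0269  0.095 ]
```

```bash
cat >> h.py <<'E'
from scipy.spatial.transform import Rotation as Ro
np.set_printoptions(precision=4,suppress=True)
def toolR(yaw,tilt):
    # yaw: angle of backward horizontal normal nb; tilt: board lean
    nb=np.array([np.cos(yaw),np.sin(yaw),0]);zz=np.array([0,0,1.])
    yb=np.sin(tilt)*nb+np.cos(tilt)*zz
    x=np.cos(tilt)*nb-np.sin(tilt)*zz
    z=-yb;return np.c_[x,np.cross(z,x),z]
def delta(p,R,s=None):
    s=s or get_state();R0=Ro.from_quat(s['eef_rot'])
    sh=R0.inv().apply(np.array(p)-s['tool_pos'])/.3
    tu=(R0.inv()*Ro.from_matrix(R)).as_rotvec()/np.pi
    print('clock',s['clock'],'shift',sh,'turn',tu)
E
python3 - <<'E'
from h import *
D=lambda x,y:('side',200+x/4-.4,80+y/4-.4)
S=lambda x,y:('scene',130+x/4-.4,150+y/4-.4)
print(onz(*D(172,158),.176),onz(*D(212,35),.176), tri(S(350,95),D(172,158)),tri(S(112,158),D(210,35)))
print(onz(*D(84,470),0),tri(S(414,190),D(116,285)))
m=vision.camera_model('wrist');W=m['world_to_cam'];s=get_state()
R0=Ro.from_quat(s['eef_rot']).as_matrix();print('cam in tool',R0.T@(-W[:3,:3].T@W[:3,3]-s['tool_pos']),R0.T@W[:3,:3].T)
delta([.35,-.30,.27],toolR(np.radians(-8),0))
E
```

```text
[ 0.4919 -0.0262  0.176 ] [0.5041 0.0974 0.176 ] (array([ 0.4904, -0.0134,  0.1682]), [np.float64(0.000608141384828205), np.float64(0.0006081413848282104)]) (array([0.5033, 0.1113, 0.1706]), [np.float64(0.0015702273837438685), np.float64(0.0015702273837439693)])
[ 0.4427 -0.0309  0.    ] (array([ 0.4652, -0.0354,  0.1145]), [np.float64(0.0007075523772563883), np.float64(0.0007075523772562963)])
cam in tool [-0.0004 -0.072  -0.1261] [[ 1.     -0.0008 -0.0009]
 [-0.001  -0.9601 -0.2796]
 [-0.0006  0.2796 -0.9601]]
clock 0.15 shift [-0.6748 -0.6175 -0.0421] turn [-0.0002  0.0004 -0.3127]
```

Call:
play_rows(
  deltas=[
    [[-1,-0.14,-0.125,-0.02,0,0,-0.06],[-1,-0.28,-0.25,-0.04,0,0,-0.12],[-1,-0.42,-0.375,-0.06,0,0,-0.18],[-1,-0.56,-0.5,-0.08,0,0,-0.24],[-1,-0.67,-0.62,-0.1,0,0,-0.29]],
  ],
)

```text
clock: 0.78
tool_pos: [0.3513, -0.2989, 0.2876]
eef_rot: [0.995, -0.102, -0.001, -0.001]
contact_force: [0.9, -0.8, 0.8]
opening: 1.0
```

```bash
python3 - <<'E'
from h import *
delta([.49,.05,.31],toolR(np.radians(-6),0))
E
```

```text
clock 0.775 shift [ 0.2161 -1.2326 -0.0737] turn [-0.0004  0.0004 -0.0318]
```

Call:
play_rows(
  deltas=[
    [[-1,0.035,-0.2,-0.015,0,0,-0.01],[-1,0.07,-0.4,-0.03,0,0,-0.02],[-1,0.105,-0.6,-0.045,0,0,-0.032],[-1,0.14,-0.8,-0.06,0,0,-0.032],[-1,0.175,-1.0,-0.074,0,0,-0.032]],
  ],
)

```text
clock: 1.4
tool_pos: [0.4641, -0.0142, 0.3102]
eef_rot: [0.999, -0.052, -0.001, -0.0]
contact_force: [1.1, -1.1, 0.4]
opening: 0.999
```

```bash
python3 - <<'E'
from h import *
delta([.49,.05,.31],toolR(np.radians(-6),0))
E
```

```text
clock 1.4 shift [ 0.0634 -0.2217  0.0007] turn [-0.0003  0.0004  0.0001]
```

Call:
play_rows(
  deltas=[
    [[-1,0.04,-0.12,0,0,0,0],[-1,0.063,-0.22,0,0,0,0],[-1,0.063,-0.22,0,0,0,0],[-1,0.063,-0.22,0,0,0,0]],
  ],
)

```text
clock: 1.9
tool_pos: [0.4893, 0.0482, 0.3099]
eef_rot: [0.999, -0.053, -0.001, 0.0]
contact_force: [0.4, -0.3, -0.1]
opening: 1.0
```

```bash
python3 - <<'E'
from h import *
import cv2,pickle
s=get_state();m=vision.camera_model('wrist');im=vision.snapshot('wrist')
pickle.dump((m,s),open('w1.pkl','wb'))
cv2.imwrite('pics/w1.png',im[:,:,::-1]);print(s['tool_pos'],s['qd'].round(3))
cv2.imwrite('pics/w1z.png',cv2.resize(im[:,:,::-1],(800,600),interpolation=cv2.INTER_CUBIC))
E
```

```text
[0.4893 0.0482 0.3099] [ 0.019 -0.006  0.008  0.004 -0.001  0.001 -0.004]
```

View pics/w1z.png

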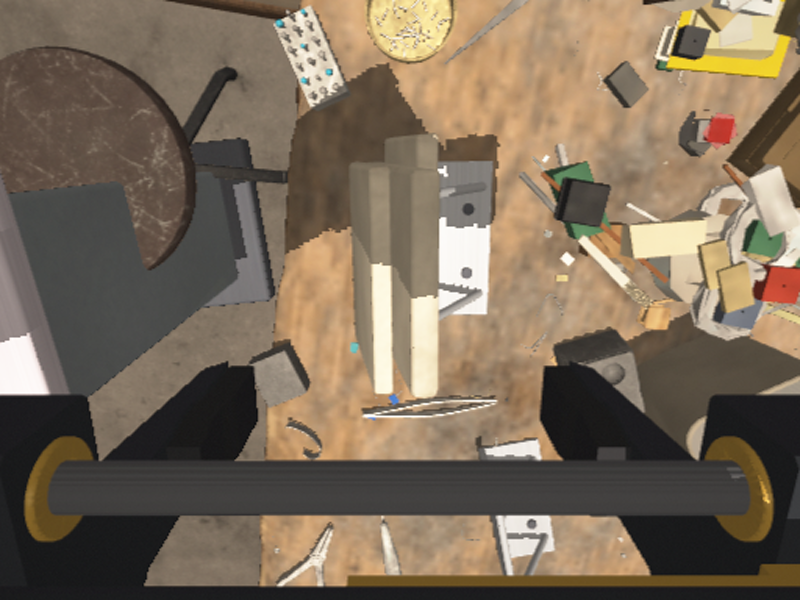

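```bash
python3 - <<'E'
import cv2
a=cv2.imread('pics/w1.png')
cv2.imwrite('pics/w1y.png',cv2.resize(a[80:265,205:335],None,fx=3.2,fy=3.2,interpolation=cv2.INTER_CUBIC))
E
```

```text
(no output)
```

View pics/w1y.png

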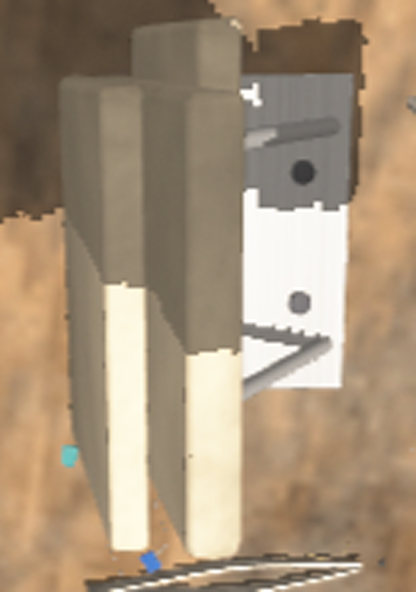

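```bash
python3 - <<'E'
from h import *
import pickle
m,s=pickle.load(open('w1.pkl','rb'))
Z=lambda x,y,z:onz('wrist',205+x/3.2-.35,80+y/3.2-.35,z,m)
for n,p in dict(ffar=(188,94,.176),fnear=(187,555,.176),rfar=(240,91,.1733),rnear=(240,555,.1733),sfar=(102,88,.1214),snear=(112,548,.1214),srf=(140,90,.119),srn=(147,548,.119)).items(): print(n,Z(*p))
Zr=lambda x,y:('wrist',205+x/3.2-.35,80+y/3.2-.35,m)
S=lambda x,y:('scene',130+x/4-.4,150+y/4-.4)
D=lambda x,y:('side',200+x/4-.4,80+y/4-.4)
print(tri(Zr(187,555),S(350,95),D(172,158)));print(tri(Zr(188,94),S(112,158),D(210,35)))
# stack rest baseplate near corners on bench
print('stack rest base',onz('wrist',205+342/3.2,80+387/3.2,.005,m),onz('wrist',205+352/3.2,80+75/3.2,.005,m))
# empty rest, w1z 800x600 coords
f=512/800
for u,v,z in [(478,438,.095),(540,438,0.006)]: print(onz('wrist',u*f,v*f,z,m))
E
```

```text
ffar [0.5019 0.1097 0.176 ]
fnear [ 0.4899 -0.0101  0.176 ]
rfar [0.5144 0.109  0.1733]
rnear [ 0.5042 -0.0129  0.1733]
sfar [0.4786 0.1118 0.1214]
snear [ 0.4644 -0.0324  0.1214]
srf [0.4893 0.11   0.119 ]
srn [ 0.4756 -0.0348  0.119 ]
(array([ 0.4901, -0.0136,  0.1684]), [np.float64(0.0005282383954737202), np.float64(0.0005315670467497291), np.float64(0.0008046065427248181)])
(array([0.5028, 0.1105, 0.1708]), [np.float64(0.0012898778048381593), np.float64(0.002178252544854567), np.float64(0.00117458922347331)])
stack rest base [ 0.559  -0.0249  0.005 ] [0.5701 0.1029 0.005 ]
[ 0.5337 -0.0904  0.095 ]
[ 0.6009 -0.1513  0.006 ]
```

```bash
python3 - <<'E'
from h import *
a=np.radians(-5.8);R=toolR(a,np.radians(10));g=np.array([.4992,.0489,.150])
delta(g-R[:,2]*.07,R);delta(g,R)
E
```

```text
clock 1.95 shift [ 0.0735 -0.0076  0.3032] turn [ 0.0001 -0.0549 -0.0017]
clock 1.95 shift [ 0.0335 -0.0076  0.533 ] turn [ 0.0001 -0.0549 -0.0017]
```

Call:
play_rows(
  deltas=[
    [[-1,0.073,-0.008,0.15,0,-0.028,-0.002],[-1,0.073,-0.008,0.3,0,-0.055,-0.002],[-1,0.053,-0.008,0.42,0,-0.055,-0.002],[-1,0.034,-0.008,0.53,0,-0.055,-0.002],[-1,0.034,-0.008,0.533,0,-0.055,-0.002]],
  ],
  force=20,
)

```text
clock: 2.58
tool_pos: [0.4974, 0.0471, 0.1484]
eef_rot: [0.995, -0.051, -0.09, -0.003]
contact_force: [-0.0, 1.0, -0.3]
opening: 0.997
```

```bash
python3 - <<'E'
from h import *
import cv2
im=vision.snapshot('side')[:,:,::-1]
cv2.imwrite('pics/s2.png',cv2.resize(im[60:220,180:340],None,fx=3.7,fy=3.7,interpolation=cv2.INTER_CUBIC))
im=vision.snapshot('wrist')[:,:,::-1]
cv2.imwrite('pics/w2.png',im)
a=np.radians(-5.8);R=toolR(a,np.radians(10));g=np.array([.4992,.0489,.150])
delta(g,R)
E
```

```text
clock 2.675 shift [-0.0018 -0.0021  0.0026] turn [ 0.     -0.0001 -0.0002]
```

View pics/s2.png

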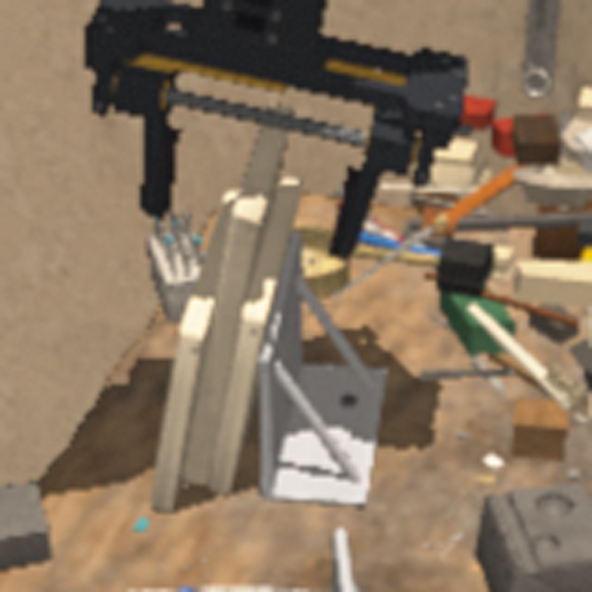

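View pics/w2.png

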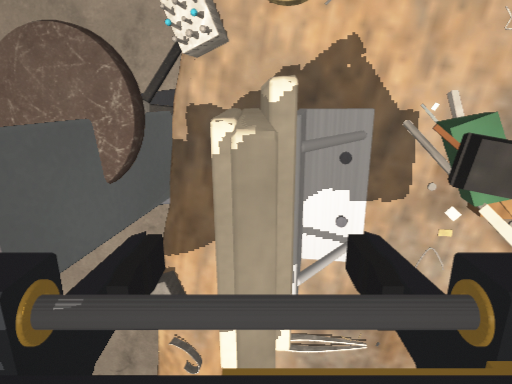

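Call:
play_rows(
  deltas=[
    [[1,0,0,0,0,0,0],[1,0,0,0,0,0,0],[1,0,0,0,0,0,0],[1,0,0,0,0,0,0],[1,0,0,0,0,0,0]],
  ],
  force=25,
)

```text
clock: 3.3
tool_pos: [0.4998, 0.0482, 0.1507]
eef_rot: [0.995, -0.051, -0.087, -0.004]
contact_force: [1.3, -0.1, -0.3]
opening: 0.456
```

Call:
play_rows(
  deltas=[
    [[1,0,0,0,0,0,0],[1,0,0,0,0,0,0],[1,0,0,0,0,0,0],[1,0,0,0,0,0,0],[1,0,0,0,0,0,0]],
  ],
)

```text
clock: 3.92
tool_pos: [0.4985, 0.0484, 0.1508]
eef_rot: [0.995, -0.05, -0.088, -0.004]
contact_force: [-4.1, 1.4, 5.3]
opening: 0.17
```

Call:
play_rows(
  deltas=[
    [[1,0,0,0,0,0,0],[1,0,0,-0.02,0,0,0],[1,0,0,-0.04,0,0,0],[1,0,0,-0.07,0,0,0],[1,0,0,-0.1,0,0,0]],
  ],
  force=30,
)

```text
clock: 4.55
tool_pos: [0.5038, 0.0478, 0.1809]
eef_rot: [0.995, -0.05, -0.088, -0.004]
contact_force: [-2.4, 0.1, -5.6]
opening: 0.171
```

```bash
python3 - <<'E'
from h import *
import cv2
im=vision.snapshot('side')[:,:,::-1]
cv2.imwrite('pics/s3.png',cv2.resize(im[60:220,180:340],None,fx=3.7,fy=3.7,interpolation=cv2.INTER_CUBIC))
E
```

```text
(no output)
```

View pics/s3.png

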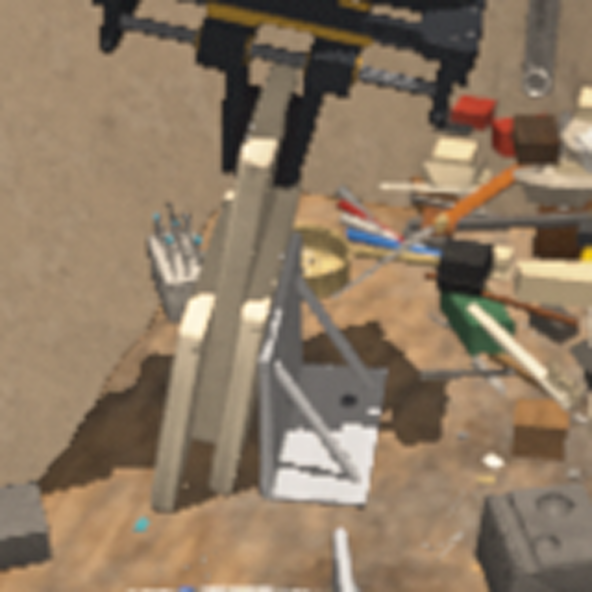

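Call:
play_rows(
  deltas=[
    [[1,0,0,-0.05,0,0,0],[1,0,0,-0.1,0,0,0],[1,0,0,-0.15,0,0,0],[1,0,0,-0.2,0,0,0],[1,0,0,-0.25,0,0,0]],
  ],
)

```text
clock: 5.22
tool_pos: [0.5175, 0.0465, 0.2567]
eef_rot: [0.995, -0.051, -0.088, -0.004]
contact_force: [-0.9, 0.2, -4.2]
opening: 0.167
```

```bash
python3 - <<'E'
from h import *
import cv2
im=vision.snapshot('side')[:,:,::-1]
cv2.imwrite('pics/s4.png',cv2.resize(im[20:220,160:360],None,fx=3,fy=3,interpolation=cv2.INTER_CUBIC))
E
```

```text
(no output)
```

View pics/s4.png

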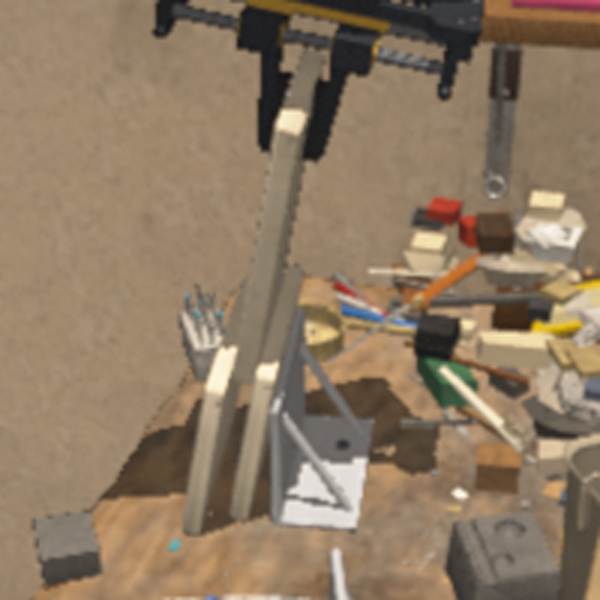

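Call:
play_rows(
  deltas=[
    [[1,0,0,-0.04,0,0,0],[1,0,0,-0.08,0,0,0],[1,0,0,-0.12,0,0,0],[1,0,0,-0.17,0,0,0],[1,0,0,-0.22,0,0,0]],
  ],
)

```text
clock: 5.9
tool_pos: [0.5302, 0.0456, 0.3244]
eef_rot: [0.995, -0.051, -0.086, -0.004]
contact_force: [0.7, -0.7, -3.9]
opening: 0.17
```

```bash
python3 - <<'E'
from h import *
import cv2
im=vision.snapshot('side')[:,:,::-1]
cv2.imwrite('pics/s5.png',cv2.resize(im[0:220,160:360],None,fx=2.7,fy=2.7,interpolation=cv2.INTER_CUBIC))
E
```

```text
(no output)
```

View pics/s5.png

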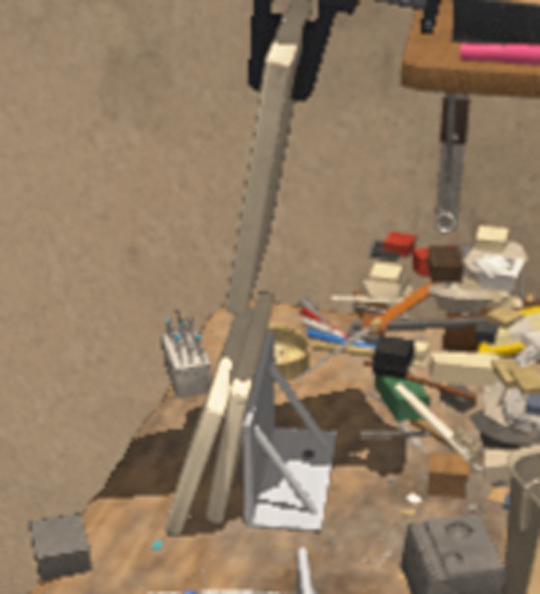

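```bash
python3 - <<'E'
from h import *
delta([.549,-.2225,.30],toolR(np.radians(4.7),np.radians(11)))
E
```

```text
clock 5.95 shift [0.1618 0.8844 0.0599] turn [-0.0109 -0.0075 -0.0577]
```

Call:
play_rows(
  deltas=[
    [[1,0.01,0.07,0.0,0,0,0],[1,0.04,0.22,0.0,-0.003,-0.002,-0.015],[1,0.08,0.4,0.01,-0.006,-0.004,-0.03],[1,0.11,0.58,0.02,-0.009,-0.006,-0.045],[1,0.14,0.74,0.04,-0.011,-0.0075,-0.058]],
  ],
)

```text
clock: 6.58
tool_pos: [0.5472, -0.1831, 0.3063]
eef_rot: [0.995, 0.041, -0.096, 0.005]
contact_force: [1.0, 0.4, -4.3]
opening: 0.165
```

```bash
python3 - <<'E'
from h import *
delta([.549,-.2225,.28],toolR(np.radians(4.7),np.radians(11)))
E
```

```text
clock 6.575 shift [0.0121 0.1312 0.0873] turn [ 0.0004  0.0004 -0.0001]
```

Call:
play_rows(
  deltas=[
    [[1,0.006,0.08,0.04,0,0,0],[1,0.012,0.131,0.087,0,0,0],[1,0.012,0.131,0.087,0,0,0],[1,0.012,0.131,0.087,0,0,0]],
  ],
)

```text
clock: 7.08
tool_pos: [0.5495, -0.2198, 0.2803]
eef_rot: [0.994, 0.042, -0.096, 0.004]
contact_force: [0.1, 0.6, -3.8]
opening: 0.169
```

```bash
python3 - <<'E'
from h import *
import cv2
im=vision.snapshot('side')[:,:,::-1]
cv2.imwrite('pics/s6.png',im);cv2.imwrite('pics/s6z.png',cv2.resize(im[100:310,190:400],None,fx=2.8,fy=2.8,interpolation=cv2.INTER_CUBIC))
im=vision.snapshot('scene')[:,:,::-1]
cv2.imwrite('pics/c6.png',im);cv2.imwrite('pics/c6z.png',cv2.resize(im[50:270,130:350],None,fx=2.7,fy=2.7,interpolation=cv2.INTER_CUBIC))
delta([.549,-.2225,.1504],toolR(np.radians(4.7),np.radians(11)))
E
```

```text
clock 7.175 shift [0.0797 0.0072 0.4273] turn [ 0.0003 -0.0001  0.0009]
```

View pics/s6z.png

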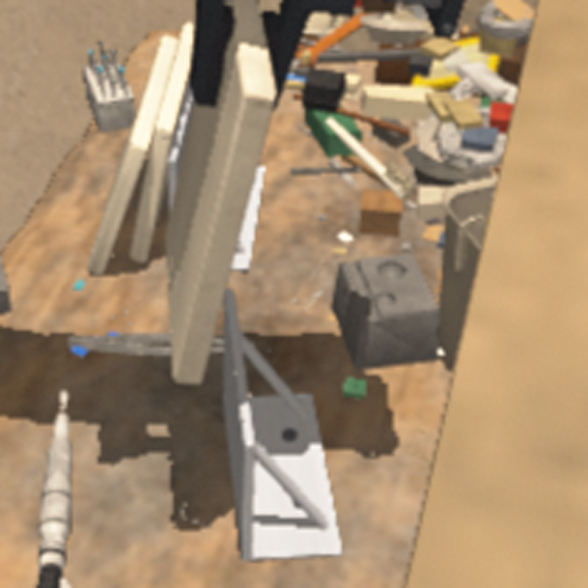

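View pics/c6z.png

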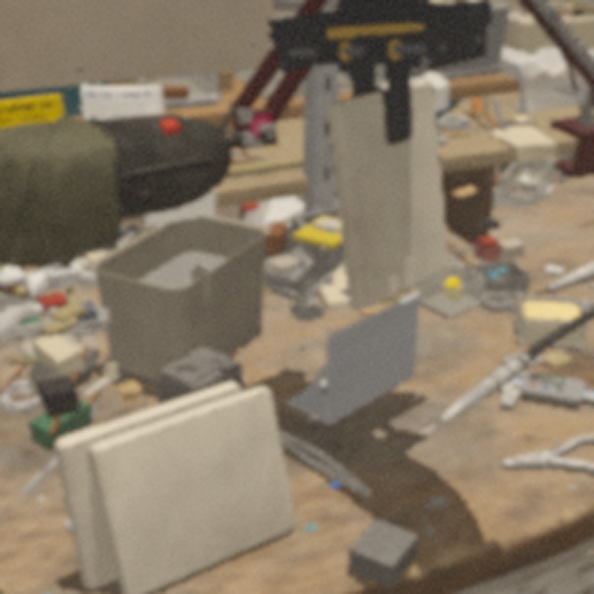

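```bash
python3 - <<'E'
from h import *
D=lambda x,y:('side',190+x/2.8-.4,100+y/2.8-.4)
S=lambda x,y:('scene',130+x/2.7-.4,50+y/2.7-.4)
print('bottom near front',tri(S(447,270),D(173,381)),onz(*D(173,381),.131),onz(*S(447,270),.131))
print('bottom far front',onz(*S(355,305),.131))
print('bottom near rear',onz(*D(200,383),.1288))
s=get_state();R=Ro.from_quat(s['eef_rot']).as_matrix()
for y in(-.063,.063): print('expected bottom front/rear y',y,s['tool_pos']+R@[-.0075,y,.1518],s['tool_pos']+R@[.0075,y,.1518])
print('rest top far',tri(('scene',130+487/4-.4,150+98/4-.4),('side',200+282/4-.4,180+95/4-.4)),'near',tri(('scene',130+618/4-.4,150+37/4-.4),('side',200+308/4-.4,180+312/4-.4)))
E
```

```text
bottom near front (array([ 0.5195, -0.2829,  0.1327]), [np.float64(0.00029865460380315806), np.float64(0.000298654603803247)]) [ 0.5192 -0.2813  0.131 ] [ 0.5224 -0.2859  0.131 ]
bottom far front [ 0.5232 -0.1678  0.131 ]
bottom near rear [ 0.5329 -0.28    0.1288]
expected bottom front/rear y -0.063 [ 0.5083 -0.1606  0.1332] [ 0.5229 -0.1593  0.1303]
expected bottom front/rear y 0.063 [ 0.519  -0.2861  0.1332] [ 0.5336 -0.2849  0.1304]
rest top far (array([ 0.5452, -0.1596,  0.0928]), [np.float64(0.0015902452323563038), np.float64(0.0015902452323564855)]) near (array([ 0.5563, -0.2852,  0.0921]), [np.float64(0.0006550509909084563), np.float64(0.0006550509909083135)])
```

Call:
play_rows(
  deltas=[
    [[1,0.015,0.003,0.08,0,0,0],[1,0.034,0.006,0.18,0,0,0],[1,0.053,0.007,0.28,0,0,0],[1,0.068,0.007,0.36,0,0,0],[1,0.075,0.007,0.39,0,0,0]],
  ],
)

```text
clock: 7.8
tool_pos: [0.5495, -0.2213, 0.1609]
eef_rot: [0.994, 0.043, -0.096, 0.004]
contact_force: [0.2, -0.1, -4.0]
opening: 0.166
```

```bash
python3 - <<'E'
from h import *
import cv2
im=vision.snapshot('side')[:,:,::-1]
cv2.imwrite('pics/s7z.png',cv2.resize(im[100:310,190:400],None,fx=2.8,fy=2.8,interpolation=cv2.INTER_CUBIC))
s=get_state();print(s['contact_force'],s['tool_pos'])
delta([.550,-.2225,.1504],toolR(np.radians(4.9),np.radians(11)))
E
```

```text
[-1.1467 -0.182  -4.5362] [ 0.5496 -0.2214  0.1605]
clock 7.85 shift [0.0075 0.0039 0.0329] turn [-0.0001  0.0003  0.0003]
```

View pics/s7z.png

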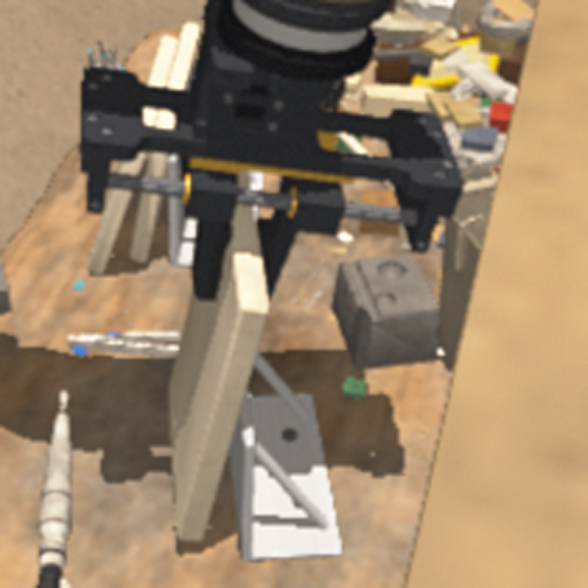

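Good alignment in front of the plate. I'll lower gently and watch the force.

Call:
play_rows(
  deltas=[
    [[1,0.003,0,0.01,0,0,0],[1,0.005,0,0.02,0,0,0],[1,0.006,0,0.027,0,0,0],[1,0.006,0,0.03,0,0,0]],
  ],
)

```text
clock: 8.35
tool_pos: [0.5497, -0.2214, 0.1515]
eef_rot: [0.994, 0.043, -0.096, 0.004]
contact_force: [0.3, 0.4, -3.5]
opening: 0.163
```

Call:
play_rows(
  deltas=[
    [[1,0.001,0,0.004,0,0,0],[1,0.001,0,0.006,0,0,0],[1,0.001,0,0.008,0,0,0]],
  ],
)

```text
clock: 8.72
tool_pos: [0.5502, -0.2214, 0.1507]
eef_rot: [0.995, 0.043, -0.095, 0.004]
contact_force: [-0.2, 0.5, 10.5]
opening: 0.17
```

Call:
play_rows(
  deltas=[
    [[0.6,0,0,0,0,0,0],[0.5,0,0,0,0,0,0],[0.4,0,0,0,0,0,0],[0.2,0,0,0,0,0,0],[0.0,0,0,0,0,0,0]],
  ],
)

```text
clock: 9.35
tool_pos: [0.5501, -0.2215, 0.1506]
eef_rot: [0.994, 0.043, -0.096, 0.004]
contact_force: [0.1, 0.3, -0.3]
opening: 0.484
```

```bash
python3 - <<'E'
from h import *
import cv2
im=vision.snapshot('side')[:,:,::-1]
cv2.imwrite('pics/s8z.png',cv2.resize(im[100:310,190:400],None,fx=2.8,fy=2.8,interpolation=cv2.INTER_CUBIC))
s=get_state();print(s['contact_force'],s['tool_pos'],s['opening'])
E
```

```text
[-0.1923 -0.6544  0.3951] [ 0.5501 -0.2214  0.1506] 0.49611741840005635
```

View pics/s8z.png

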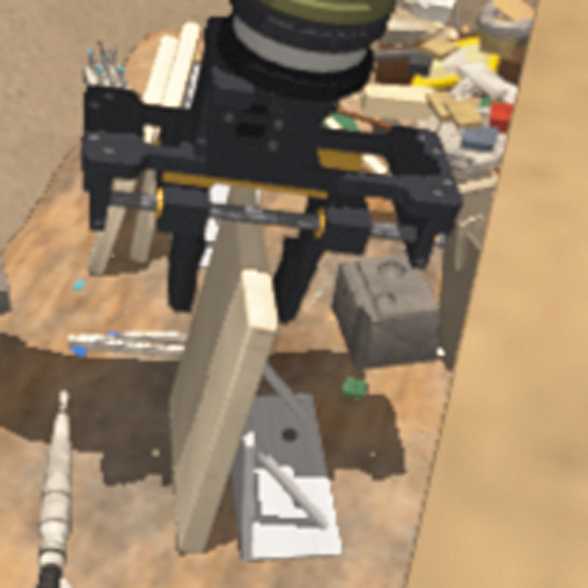

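The board leans on the plate and both fingers are clear of it. I'll open a little more and withdraw straight up along the tool.

Call:
play_rows(
  deltas=[
    [[-0.5,0,0,-0.05,0,0,0],[-0.5,0,0,-0.15,0,0,0],[-0.5,0,0,-0.3,0,0,0],[-0.5,0,0,-0.45,0,0,0],[-0.5,0,0,-0.5,0,0,0]],
  ],
)

```text
clock: 10.02
tool_pos: [0.5804, -0.2185, 0.3017]
eef_rot: [0.995, 0.043, -0.092, 0.005]
contact_force: [0.8, -0.4, 0.6]
opening: 0.751
```

```bash
python3 - <<'E'
from h import *
import cv2
a=vision.snapshot('side')[:,:,::-1];b=vision.snapshot('scene')[:,:,::-1]
cv2.imwrite('pics/s9z.png',cv2.resize(a[100:310,190:400],None,fx=2.8,fy=2.8,interpolation=cv2.INTER_CUBIC))
cv2.imwrite('pics/c9z.png',cv2.resize(b[50:270,130:350],None,fx=2.7,fy=2.7,interpolation=cv2.INTER_CUBIC))
print(get_state()['contact_force'])
E
```

```text
[0.9087 0.4251 0.7221]
```

View pics/s9z.png

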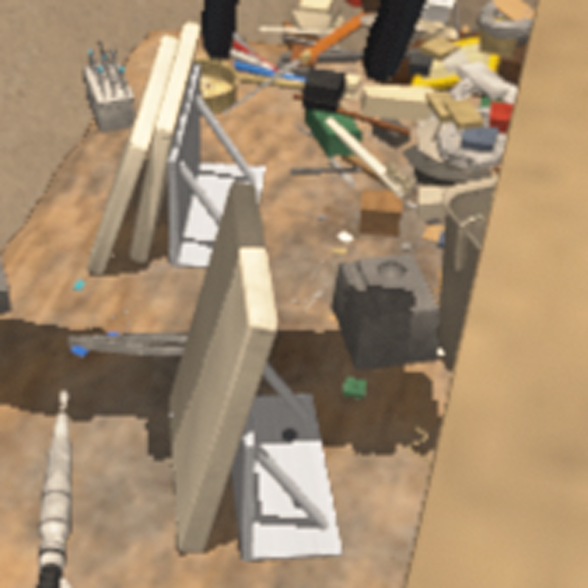

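View pics/c9z.png

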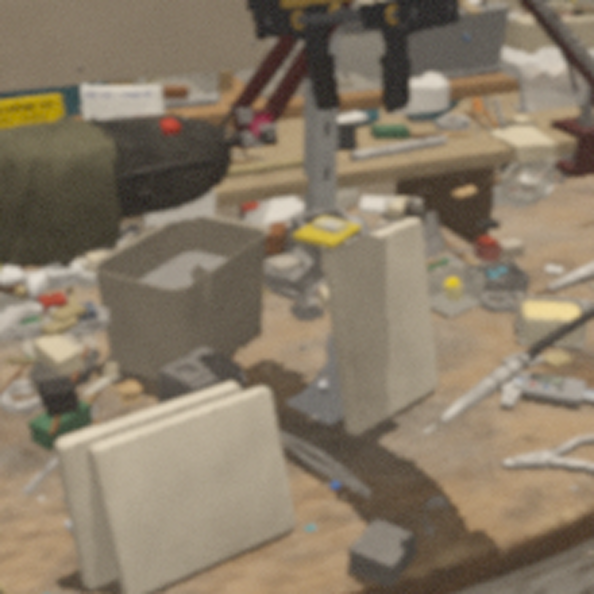

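```bash
python3 - <<'E'
from h import *
S=lambda x,y:('scene',130+x/2.7-.4,50+y/2.7-.4)
D=lambda x,y:('side',190+x/2.8-.4,100+y/2.8-.4)
print('foot far/near front',onz(*S(349,433),0.002),onz(*S(437,393),0.002),'side near',onz(*D(180,552),.003))
p,e=tri(S(425,222),D(246,330));print('top near front',p,e, 'lean',np.degrees(np.arctan2(p[0]-onz(*D(180,552),.003)[0],p[2])))
r.finish_job()
E
```

```text
foot far/near front [ 0.5185 -0.162   0.002 ] [ 0.5149 -0.2783  0.002 ] side near [ 0.5211 -0.2858  0.003 ]
top near front [ 0.5552 -0.2857  0.1695] [np.float64(0.0007587856437616322), np.float64(0.0007587856437615705)] lean 11.37640074228526
the job is handed in; nothing more can be done
```

I drew the tall board straight up out of the stack along its lean. I then carried it to the empty rest and lowered it until the bench pushed back with about 10 N. After that I opened the fingers gradually, withdrew upward and handed the job in at about 10 s; no verdict is reported.

**Tall board:** It stands on its short end against the plate, leaning back about 11–12°. Its middle is within roughly 3 mm of the rest's middle along y.

**Short boards:** The last pictures show both still leaning on their rest, with the front one tipped back onto the rear one as expected. I judged this by eye and did not measure their final positions.

**Gripper:** It was clear of everything at the end, and the leftover force reading was only about 1 N of noise.

**Check that disagreed:** In the scene camera alone, the foot's front edge ran nearly square across (about −2°), while the rest was measured at about +5°. That edge is blurry, and its near corner read about 6 mm off from the side camera's. The gripper's angle at release and the side view both indicated the board is parallel to the plate, so I accepted it. Even a 7° difference would be inside the 11° limit.

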